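# Gauge a block to three clicks and hold

### The job

Gauge the length of the drilled aluminium block on the bench length gauge: lay the block flat on the rail between the sliding jaw and the tailstock anvil, its long side along the rail, and let go of it. Then grip the crank by its upright handle and turn it clockwise (seen from above) until you feel the jaw seat the block against the anvil, and on through exactly three clicks of its ratchet stop, not four. Finish holding the handle there with a light forward push, so that the jaw still nips the block for the reading, and leave the other things on the bench where they are.

Things in the scene. Friction and masses are not known exactly. Their poses are not given: they have to be found in the camera images.
- block (a point): the drilled aluminium block: a plain box 22 (its x) x 34 (its y, the length to be gauged) x 18 mm high with two small holes in its top, about 36 g, lying flat on the mat among other small machine parts; this point is its centre, half-way up (9 mm above its underside).
- bed (a point): the grey bench length gauge, fixed to the bench, 76 x 234 mm, standing at some angle. This point lies on the middle line of its steel rail, on the rail's flat top, 31 mm above the bench and 14 mm above the gauge's base plate; the rail is 24 mm wide. The y axis of this point runs along the rail from the crank end (-y) to the tailstock end (+y): this is the measuring line; z is up; the readout is on the -x side.
- jaw_face (a point): centre of the flat steel face of the sliding jaw (16 mm wide, 14 mm high, 9 mm above the rail's top), which looks along +y of the rail at the anvil. The jaw's aluminium carriage, 44 mm wide, begins 10 mm behind the face and stands up to 52 mm above the bench.
- anvil_face (a point): centre of the flat steel face of the tailstock's anvil, same size and height as the jaw's face and opposite to it, looking along -y of the rail. The tailstock is clamped at some place along the rail, so that the open gap between the two faces is 46 to 58 mm; the tailstock itself begins 10 mm behind the face, 44 mm wide, 52 mm high with a thumb screw to 64 mm.
- crank_axis (a point): point on the vertical axis of the crank, at the half height of its handle (96 mm above the bench). Under the crank lie a toothed ratchet wheel and its spring pawl (up to 51 mm from the axis, up to 75 mm above the bench).
- handle (a point): centre of the crank's upright black handle, a cylinder 16 mm in diameter and 38 mm tall (77 to 115 mm above the bench) that spins freely on the crank arm; it stands 65 mm from the crank's axis. The arm under it is 13 mm wide with its top 75 mm above the bench.
- jaw (a joint): travel of the sliding jaw towards the anvil, 0 (fully open, where a light spring of about 0.7 N holds it) to 0.034 m. Turning the crank clockwise moves it 18 mm per rad by rack and pinion; if the crank is let go the spring opens the jaw again and turns the crank back.
- crank (a joint): the ratchet stop: how far the crank has slipped clockwise on its shaft; near 0 while the jaw runs free (0.3 N at the handle). Once the jaw is stopped the crank slips: on each tooth the handle's force climbs from 1 to 4.5 N and drops suddenly at the click, at about 0.41, 0.86, 1.30 and 1.75 rad; for the next 0.06 rad or so the jaw hardly presses, then it bears again. No slip anticlockwise.
Mind the look-alikes: they are no part of the job. Of the things that look like the part that bears block, take the one that is farthest to the robot's left at the start.

How it is judged (in metres and radians):
On the way, in this order (a step that is already met when the one before it is completed fails the run):
1. the block lies on the rail between the jaw and the anvil, long side along the rail, let go, and no click has been made (z of block in the frame of bed between 0.007 and 0.011 m and x of block in the frame of bed between -0.009 and 0.009 m and y of block in the frame of jaw_face above 0.015 m and y of block in the frame of anvil_face below -0.015 m and angle between the y axis of block and the y axis of bed, either way round below 0.3 rad and contact force between the fingers and block_alu below 0.05 N and value of joint crank below 0.2 rad), for 0.2 s.
2. the jaw has seated the block against the anvil, before the first click (contact force between each of jaw, tailstock and block_alu above 1 N and value of joint crank below 0.38 rad), for 0.05 s.
At the end, for the whole second after the job is handed in: Three clicks of slip and not four (crank 1.33 to 1.74 rad), the crank still and held by the fingers (over 0.5 N); the block flat on the rail, within 10 mm of its middle line and 0.08 rad of its direction, nipped with over 0.5 N by both jaw and anvil (value of joint crank between 1.33 and 1.74 rad and contact force between each of jaw, tailstock and block_alu above 0.5 N and contact force between the fingers and crank_handle above 0.5 N and z of block in the frame of bed between 0.007 and 0.011 m and x of block in the frame of bed between -0.01 and 0.01 m and angle between the y axis of block and the y axis of bed, either way round below 0.08 rad and velocity of joint crank between -0.1 and 0.1 rad/s); the arm keeps its last pose, push and grip.
It fails at once if a fourth click is made (value of joint crank above 1.77 rad).
It fails at once if another thing on the bench is pushed away by more than 2 cm (distance of any of bush_brass, gear, bearing, collar, flux_bottle, loupe, tape_1 from where it was at the start of the episode above 0.02 m).
It also fails if it takes over 72 s, if anything falls off the work surface, if the arm or the gripper's body presses on something with over 40 N, if the wrist force passes 120 N, or if a joint passes its speed limit or range.

### The arm

A 6-joint arm with a two-finger parallel gripper is mounted at the origin on a cart in front of the work surface, level with it; the furniture and walls round the work are solid. World frame = base frame: x ahead of the robot, y to its left, z up, the work surface at z = 0. Lengths are in mm, angles in rad, forces in N, time in s.
With the tool pointing down it reaches from about 400 to 825 mm from the base axis. Payload 7 kg.
Tool frame: the origin (TCP) lies between the finger pads; the fingertips stand 17 mm ahead of it and the grasp point (between the pads) lies 2 mm behind it; z points along the fingers, y is the direction in which the jaws open and shut (so a half turn about z gives the same grasp; the last joint's range is limited). The gripper opens to 88 mm and grips with 3 to 60 N. Pads are 19 mm wide; open, the fingers measure 130 mm over their backs; the gripper's body (78 mm by 193 mm) begins 47 mm behind the grasp point.
Start: joints at [1.596, 0.359, 0.012, 0, -1.224, -0.288], TCP at [175.365, 651.799, 243.561] pointing down, gripper open.
Joint ranges: [-3.07, 3.07], [-1.43, 2.12], [-1.02, 1.25], [-3.03, 1.67], [-3.05, -0], [-3.03, 3.03]. Speed limits (rad/s): [2.39, 2.39, 3.01, 3.14, 3.14, 3.14].

### API

Orientations are given as a rotation vector (axis times angle).
In Python, from cell import * gives the robot as it stands. The module is installed in compiled form; this text tells all that it offers. Calls block until the motion is done:
- move_pose(position, orientation): joint-space move of the TCP to a pose.
- move_straight(position, attitude=None, max_speed=150, max_force=None): straight line of the TCP; attitude=None keeps the orientation; max_speed is the mean speed in mm/s. With max_force (N) it stops when the force on the tool has changed by that much, and returns True; else False.
- set_joints(angles): joint-space move.
- set_gripper(opening, newtons=None): finger opening in mm; newtons is the grip in N (None keeps the last); returns when the fingers have stopped.
- dwell(seconds).
- ik(position, orientation): joint angles nearest the present ones, or None.
- sense(): the state.
- camera(name): name is "side" or "top"; returns a dict with "color" (420x560x3 uint8, blue, green, red), "fx", "fy", "cx", "cy" (pixels), "R" (3x3) and "t" (3): a world point X has camera coordinates R X + t. Camera axes: x right, y down, z forward; pixel columns grow to the right and rows downward; lengths in mm; the calibration is good to about 2 mm. A picture is of the moment at which its call begins. There is no depth.
A pose or a line that the arm cannot do raises PlanningError and nothing moves.
- job_done(): hands the job in, once; it reports no verdict.
The state is a dict: "time_s": time; "joints": joint angles; "joint_velocities": joint speeds; "tau": joint torques, N m; "ee_pos": TCP position; "orientation": TCP orientation; "wrist_force": force on the tool from outside, world axes, zero at the start; "wrist_torque": the same for the moment, N m; "finger_gap": finger opening in mm.
Only numpy, scipy, OpenCV 4.12 (cv2) and the standard library are available. Lean on these libraries where they do the work, as an engineer would, in place of code of your own. Each camera call takes 0.05 s, during which the arm holds its last target.

## Working session

There is one attempt and no reset: what is moved stays moved. The work goes in short steps, each a Python script; the robot and the scene stay as the last script left them, time stands still between calls to the robot, and variables do not carry over. Pictures are saved under pics/ and viewed, and the job is handed in when it is done.

```bash
mkdir -p pics; ls
python3 - <<'E'
from cell import *
import cv2, numpy as np
print(sense())
for n in("side","top"):
    c=camera(n); cv2.imwrite(f"pics/{n}0.png",c["color"])
    np.savez(f"{n}0.npz",**c)
    print(n,c["fx"],c["fy"],c["cx"],c["cy"],c["R"],c["t"])
E
```

```text
pics
{'time_s': 0.0, 'joints': array([ 1.59609478e+00,  3.59369258e-01,  1.11084027e-02, -3.52005780e-04,
       -1.22409195e+00, -2.88124255e-01]), 'joint_velocities': array([ 0.0005424 , -0.0002034 ,  0.00068434,  0.0001777 ,  0.00129782,
        0.00030492]), 'tau': array([-1.32245674e-03, -5.82712162e+01,  2.93047374e+01,  6.99739158e+00,
        7.02534409e-03, -1.61906514e-04]), 'ee_pos': array([175.25891591, 651.39876836, 242.65528659]), 'orientation': array([ 3.11290501e+00, -4.11636908e-01, -1.31866939e-04]), 'wrist_force': array([-0.81935187, -0.79338782, -0.16454588]), 'wrist_torque': array([0.01717354, 0.03067795, 0.01362336]), 'finger_gap': 87.71064312544812}
side 421.28037619248715 421.28037619248715 276.71476314824884 211.5214335217544 [[-0.96957882 -0.24326322 -0.02720163]
 [-0.08032461  0.42117119 -0.90341728]
 [ 0.23122473 -0.8737493  -0.42789869]] [547.33085569  63.30590431 891.60411901]
top 453.2548382752217 453.2548382752217 278.1745528846027 208.89047916210993 [[-0.02812564 -0.99954248  0.01112585]
 [-0.98364583  0.025694   -0.17827144]
 [ 0.17790401 -0.01595789 -0.98391845]] [ 143.9464527   518.78310429 1062.7648321 ]
```

View pics/top0.png

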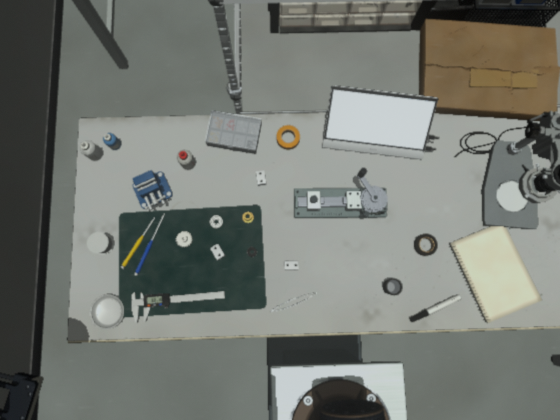

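View pics/side0.png

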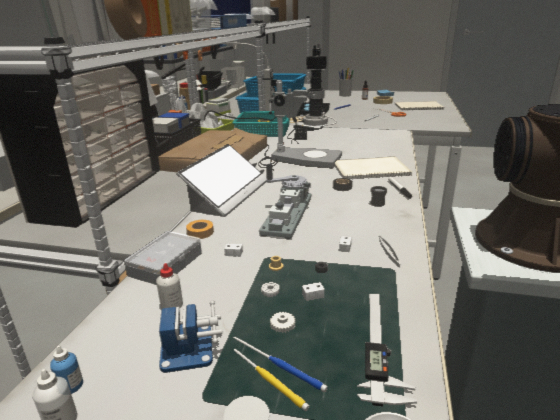

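Run:
```python
import cv2, numpy as np
t=cv2.imread("pics/top0.png"); s=cv2.imread("pics/side0.png")
cv2.imwrite("pics/t_bed.png",cv2.resize(t[155:230,280:400],None,fx=6.5,fy=6.5,interpolation=cv2.INTER_CUBIC))
cv2.imwrite("pics/t_blk.png",cv2.resize(t[200:290,165:305],None,fx=5.5,fy=5.5,interpolation=cv2.INTER_CUBIC))
cv2.imwrite("pics/s_bed.png",cv2.resize(s[165:305,230:350],None,fx=4.2,fy=4.2,interpolation=cv2.INTER_CUBIC))
```

```text
(no output)
```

View pics/t_bed.png

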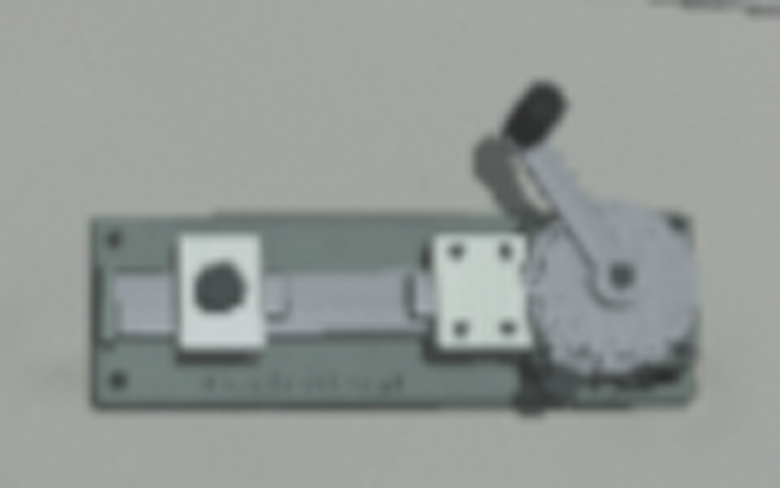

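View pics/t_blk.png

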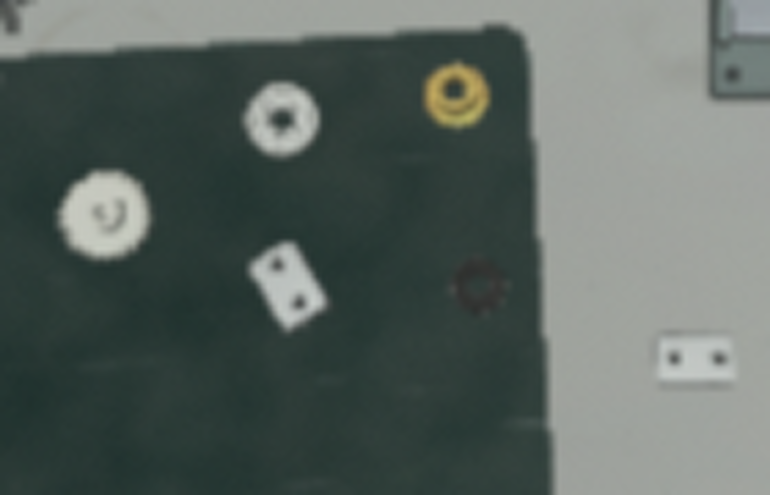

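View pics/s_bed.png

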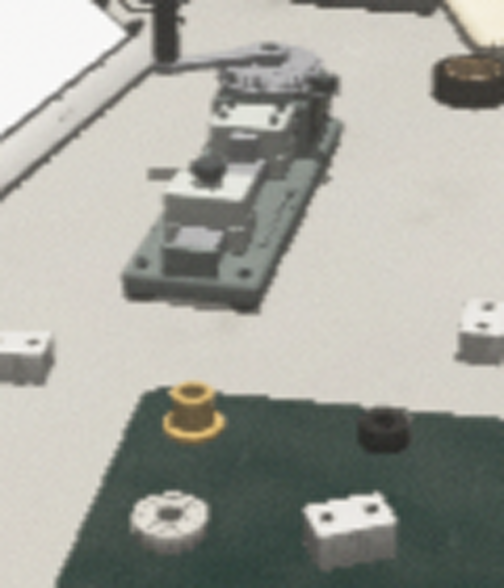

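```bash
cat > h.py <<'E'
import numpy as np, cv2
def cam(n,k=0): return dict(np.load(f"{n}{k}.npz"))
def ray(c,u,v,z):
    R,t=c["R"],c["t"]; C=-R.T@t
    d=R.T@np.array([(u-c["cx"])/c["fx"],(v-c["cy"])/c["fy"],1.0])
    return C+d*(z-C[2])/d[2]
def proj(c,X):
    p=c["R"]@np.asarray(X,float)+c["t"]; return np.array([c["fx"]*p[0]/p[2]+c["cx"],c["fy"]*p[1]/p[2]+c["cy"]])
def tri(a,ua,b,ub):
    A=[];y=[]
    for c,(u,v) in((a,ua),(b,ub)):
        R,t=c["R"],c["t"];C=-R.T@t
        d=R.T@np.array([(u-c["cx"])/c["fx"],(v-c["cy"])/c["fy"],1.0]);d/=np.linalg.norm(d)
        P=np.eye(3)-np.outer(d,d);A.append(P);y.append(P@C)
    X=np.linalg.lstsq(np.vstack(A),np.hstack(y),rcond=None)[0]
    return X
E
python3 - <<'E'
from h import *
t=cam("top");s=cam("side")
im=t["color"]; 
# block on mat
def rect(c,box,z,thr=130):
    u0,u1,v0,v1=box; g=cv2.cvtColor(c["color"],cv2.COLOR_BGR2GRAY)[v0:v1,u0:u1]
    G=cv2.resize(g,None,fx=8,fy=8,interpolation=cv2.INTER_CUBIC)
    m=(G>thr).astype(np.uint8)
    cs,_=cv2.findContours(m,cv2.RETR_EXTERNAL,cv2.CHAIN_APPROX_NONE)
    k=max(cs,key=cv2.contourArea); r=cv2.boxPoints(cv2.minAreaRect(k))
    px=(r+0.5)/8-0.5+[u0,v0]
    P=np.array([ray(c,*q,z) for q in px]); return px,P
for z in(18,20):
  px,P=rect(t,(205,230,240,265),z)
  print(px.round(1),P.round(1),P.mean(0),[np.linalg.norm(P[i]-P[i-1]).round(1) for i in range(4)])
  e=[P[i]-P[i-1] for i in range(4)]; e=max(e,key=np.linalg.norm); print("long dir deg",np.degrees(np.arctan2(e[1],e[0])))
# bed corners, zoomed picks scale 6.5
Z=lambda a,b:((a+.5)/6.5-.5+280,(b+.5)/6.5-.5+155)
for nm,q,z in[("TL",(92,217),17),("TR",(692,215),17),("BR",(692,402),17),("BL",(92,402),17),("railL top",(113,275),31),("railLbot",(113,335),31),("railR top",(405,270),31),("rail R bot",(405,332),31),
  ("anvil face",(290,298),40),("anvil face47",(290,298),47),("jaw face",(406,297),47),("carr TL",(432,235),52),("carr BL",(435,350),52),("tail TR",(262,236),52),("tail BR",(262,350),52),("tail TL",(180,236),52),("crank axis",(621,275),76),("handle top",(545,97),115)]:
  u,v=Z(*q); print(nm,round(u,1),round(v,1),ray(t,u,v,z).round(1))
E
```

```text
[[209.2 247.7]
 [217.3 243. ]
 [224.4 255. ]
 [216.3 259.8]] [[434.7 302.1  18. ]
 [445.9 282.2  18. ]
 [415.8 264.9  18. ]
 [404.7 284.7  18. ]] [425.27129222 283.4603465   18.        ] [np.float64(34.7), np.float64(22.9), np.float64(34.7), np.float64(22.8)]
long dir deg -150.07033530267813
[[209.2 247.7]
 [217.3 243. ]
 [224.4 255. ]
 [216.3 259.8]] [[434.5 301.8  20. ]
 [445.7 281.9  20. ]
 [415.7 264.6  20. ]
 [404.5 284.5  20. ]] [425.09250109 283.21726559  20.        ] [np.float64(34.6), np.float64(22.8), np.float64(34.7), np.float64(22.7)]
long dir deg -150.07033530267802
TL 293.7 188.0 [580.5  88.5  17. ]
TR 386.0 187.7 [ 575.3 -146.    17. ]
BR 386.0 216.4 [ 501.4 -140.7   17. ]
BL 293.7 216.4 [507.5  91.   17. ]
railL top 297.0 196.9 [554.3  81.9  31. ]
railLbot 297.0 206.1 [531.   82.7  31. ]
railR top 341.9 196.1 [553.4 -30.3  31. ]
rail R bot 341.9 205.7 [529.2 -29.   31. ]
anvil face 324.2 200.4 [541.8  15.5  40. ]
anvil face47 324.2 200.4 [540.4  16.3  47. ]
jaw face 342.0 200.3 [539.7 -27.5  47. ]
carr TL 346.0 190.7 [562.3 -37.8  52. ]
carr BL 346.5 208.4 [518.2 -36.5  52. ]
tail TR 319.9 190.9 [563.6  26.4  52. ]
tail BR 319.9 208.4 [519.9  28.4  52. ]
tail TL 307.3 190.9 [564.4  57.4  52. ]
crank axis 375.1 196.9 [ 540.2 -102.7   76. ]
handle top 363.4 169.5 [598.1 -70.5 115. ]
```

Run:
```python
from h import *
t=cam("top");s=cam("side")
for nm,q in[("UL",(331,88)),("UR",(437,97)),("LL",(323,149)),("LR",(424,157))]:
  for z in(20,80,120,160):
    X=ray(t,*q,z); print(nm,X.round(0),proj(s,X).round(0))
I=cv2.resize(s["color"][130:230,170:310],None,fx=5.5,fy=5.5,interpolation=cv2.INTER_CUBIC); cv2.imwrite("pics/s_scr.png",I)
X=(598,-70.5,96);print(proj(s,X)); print(proj(s,(540.2,-102.7,76)))
```

```text
UL [847. -19.  20.] [173. 200.]
UL [819. -10.  80.] [178. 180.]
UL [800.  -4. 120.] [182. 166.]
UL [782.   2. 160.] [186. 151.]
UR [ 815. -297.   20.] [222. 166.]
UR [ 789. -273.   80.] [226. 150.]
UR [ 772. -257.  120.] [229. 139.]
UR [ 754. -241.  160.] [232. 127.]
LL [680.  10.  20.] [230. 209.]
LL [661.  17.  80.] [234. 188.]
LL [649.  22. 120.] [238. 173.]
LL [636.  27. 160.] [241. 158.]
LR [ 653. -249.   20.] [268. 174.]
LR [ 635. -227.   80.] [271. 157.]
LR [ 623. -213.  120.] [274. 145.]
LR [ 612. -199.  160.] [276. 132.]
[269.52018271 170.95391611]
[294.95144626 175.42509284]
```

View pics/s_scr.png

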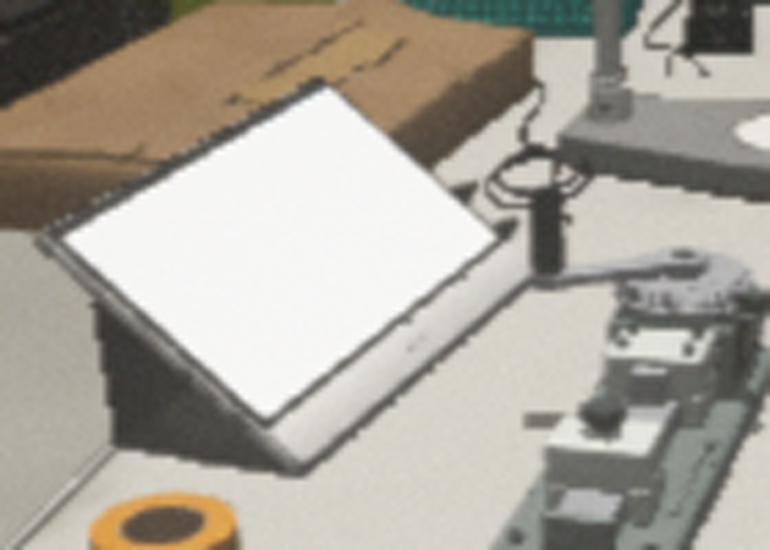

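```bash
cat >> h.py <<'E'
def ori(phi):
    a=np.radians((phi+90)/2); return np.pi*np.array([np.cos(a),np.sin(a),0])
E
python3 - <<'E'
from cell import *
from h import *
for phi in(120,-60):
    print(phi,np.round(ik([425.2,283.3,150],ori(phi)),2),np.round(ik([425.2,283.3,20],ori(phi)),2))
for phi in(179,-1):
    print(phi,np.round(ik([541.2,-5.3,50],ori(phi)),2))
ax=np.array([540.2,-102.7])
for th in(29,-30,-97):
  p=ax+65*np.array([np.cos(np.radians(th)),np.sin(np.radians(th))])
  for d in(90,-90):
    print(th,d,np.round(ik([*p,97],ori(th+d)),2))
E
```

```text
120 [ 0.97  0.17 -0.47  0.   -0.92 -2.02] [ 0.97  0.36 -0.61  0.   -0.6  -2.02]
-60 [ 0.97  0.17 -0.47  0.   -0.92  1.12] [ 0.97  0.36 -0.61  0.   -0.6   1.12]
179 [ 0.35  0.35 -0.52  0.   -0.7  -0.37]
-1 [ 0.35  0.35 -0.52  0.   -0.7   2.77]
29 90 [ 0.21  0.37 -0.34  0.   -0.86 -1.27]
29 -90 [ 0.21  0.37 -0.34  0.   -0.86  1.87]
-30 90 [ 0.1   0.38 -0.31  0.   -0.87 -2.19]
-30 -90 [ 0.1   0.38 -0.31  0.   -0.87  0.95]
-97 90 [ 0.05  0.31 -0.44  0.   -0.83  2.97]
-97 -90 [ 0.05  0.31 -0.44  0.   -0.83 -0.17]
```

Run:
```python
from cell import *
from h import *
move_pose([425.2,283.3,120],ori(120))
set_gripper(50,15)
c=camera("top");cv2.imwrite("pics/top1.png",c["color"][180:300,130:330].repeat(4,0).repeat(4,1))
print(move_straight([425.2,283.3,20.5],max_speed=80,max_force=8))
s=sense();print(s["time_s"],s["ee_pos"],s["wrist_force"],s["finger_gap"])
```

```text
False
4.0583 [425.42369037 283.60963811  20.97657639] [ 0.58954797 -0.72138771  0.39001426] 49.918973219305514
```

Run:
```python
from cell import *
from h import *
set_gripper(10,15)
s=sense();print(s["time_s"],s["ee_pos"],s["wrist_force"],s["finger_gap"])
move_straight([425.2,283.3,130],max_speed=120)
s=sense();print(s["time_s"],s["ee_pos"],s["wrist_force"],s["finger_gap"])
for n in("side","top"):
    c=camera(n); cv2.imwrite(f"pics/{n}2.png",c["color"])
```

```text
4.6333 [425.24526932 283.34963815  20.62689074] [-0.72100975 -0.41219325  1.24929539] 21.871996839190036
5.7 [424.83227216 282.90187322 129.30494964] [-0.94665196 -0.11351418 -1.06414941] 21.7399871077828
```

View pics/side2.png

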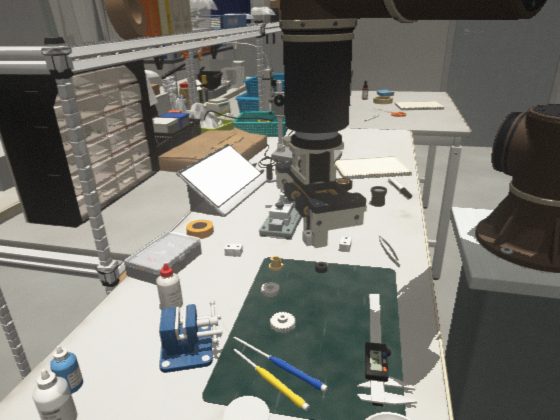

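Run:
```python
from cell import *
from h import *
move_pose([541.3,-5.3,130],ori(179))
move_straight([541.3,-5.3,62],max_speed=80)
s=sense();print(s["time_s"],s["ee_pos"],s["wrist_force"],s["finger_gap"])
for n in("side","top"):
    c=camera(n); np.savez(f"{n}3.npz",**c)
    b=(240,350,150,260) if n=="side" else (270,400,140,240)
    cv2.imwrite(f"pics/{n}3.png",cv2.resize(c["color"][b[2]:b[3],b[0]:b[1]],None,fx=5,fy=5,interpolation=cv2.INTER_CUBIC))
```

```text
8.2667 [541.66671958  -5.21206501  62.41395137] [ 0.47942915  0.08463807 -1.14063833] 22.066121641111252
```

View pics/side3.png

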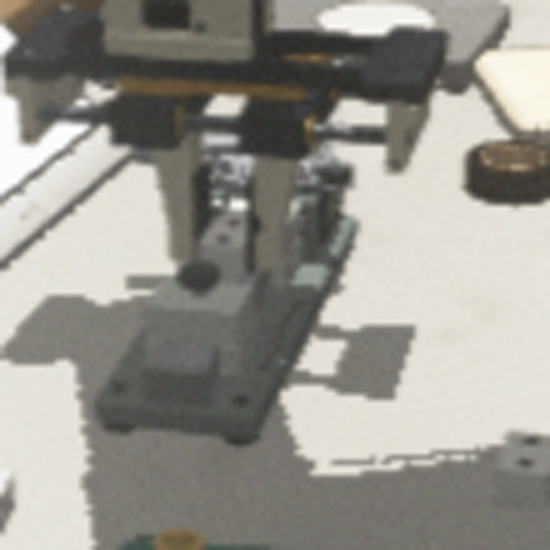

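View pics/top3.png

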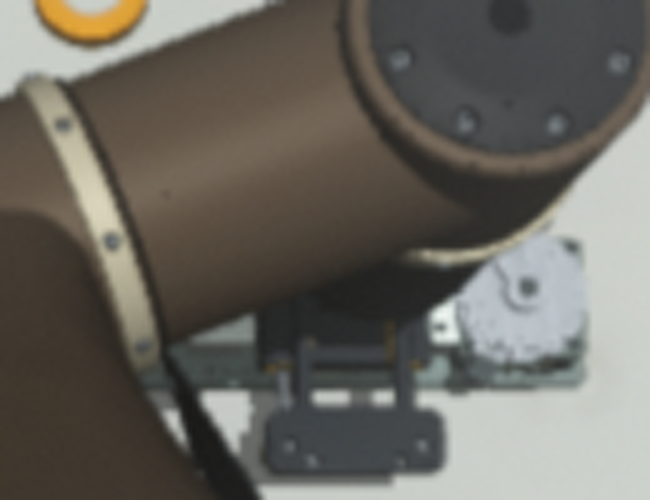

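Run:
```python
from cell import *
from h import *
hit=move_straight([541.1,-5.3,48.5],max_speed=12,max_force=3)
s=sense();print(hit,s["time_s"],s["ee_pos"],s["wrist_force"],s["finger_gap"])
```

```text
True 9.3167 [541.01171411  -5.32024396  49.61819399] [-1.68565458 -0.33408609  4.47987516] 22.001245290816694
```

Run:
```python
from cell import *
from h import *
set_gripper(40)
s=sense();print(s["time_s"],s["ee_pos"],s["wrist_force"],s["finger_gap"])
move_straight([541.1,-5.3,150],max_speed=90)
# clear off toward the robot-right for a picture
ax=np.array([540.2,-102.7])
move_pose([560,-230,200],ori(-61))
for n in("side","top"):
    c=camera(n); np.savez(f"{n}4.npz",**c)
    b=(230,350,160,280) if n=="side" else (280,400,155,230)
    cv2.imwrite(f"pics/{n}4.png",cv2.resize(c["color"][b[2]:b[3],b[0]:b[1]],None,fx=5 if n=="side" else 6.5,fy=5 if n=="side" else 6.5,interpolation=cv2.INTER_CUBIC))
s=sense();print(s["time_s"])
```

```text
9.8917 [540.38793767  -5.51091682  48.95432155] [ 0.43085329 -0.60848713  0.530798  ] 39.54182162343684
13.4167
```

View pics/side4.png

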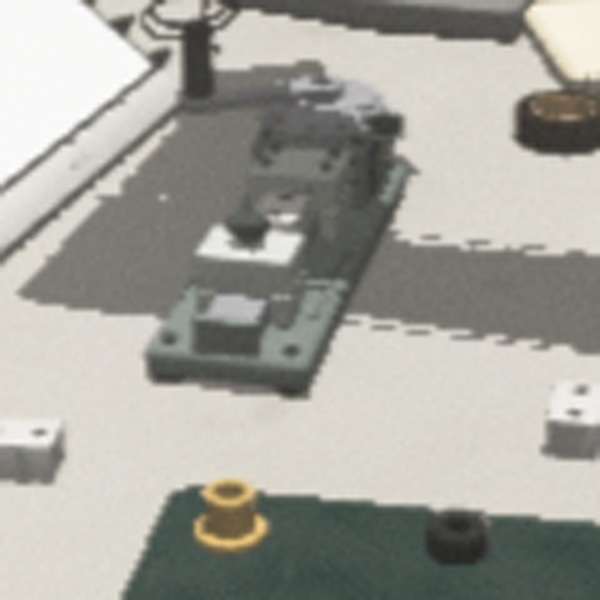

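View pics/top4.png

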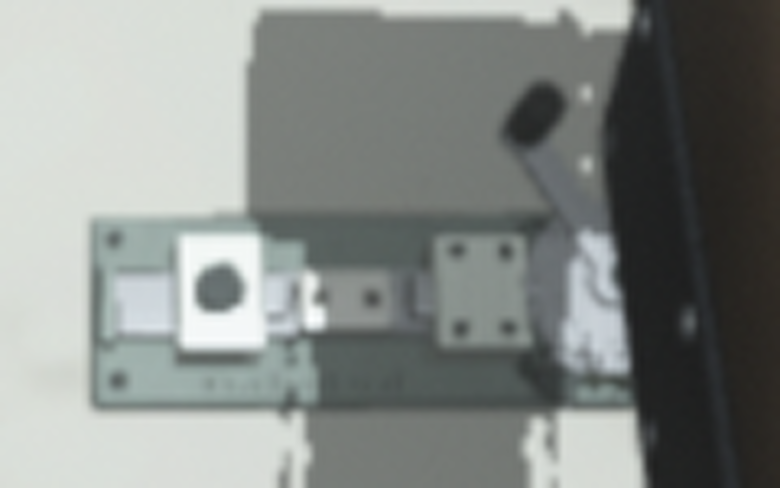

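Run:
```python
from cell import *
from h import *
P=[597.6,-70.9]
move_pose([*P,160],ori(-61))
print(move_straight([*P,98],max_speed=60,max_force=6))
s=sense();print(s["time_s"],s["ee_pos"],s["wrist_force"],s["finger_gap"])
set_gripper(8,10)
for i in range(3):
  s=sense();print(s["time_s"],s["ee_pos"],s["wrist_force"],s["finger_gap"]); dwell(0.05)
ax=np.array([540.2,-102.7]); d=s["ee_pos"][:2]-ax; print(np.hypot(*d),np.degrees(np.arctan2(d[1],d[0])))
for n in("side",):
    c=camera(n); np.savez(f"{n}5.npz",**c)
    b=(230,350,110,230)
    cv2.imwrite(f"pics/{n}5.png",cv2.resize(c["color"][b[2]:b[3],b[0]:b[1]],None,fx=5,fy=5,interpolation=cv2.INTER_CUBIC))
```

```text
False
15.3083 [597.94352345 -70.83284523  98.43132656] [ 0.00359855 -0.0492351   0.51536364] 39.97980873051505
15.8333 [597.66605952 -70.87773676  98.13210169] [-0.98812692  0.26390446  0.92187044] 15.534884206155304
15.8833 [597.69016014 -70.89477391  98.13969612] [-0.00834743  0.80461928  0.7075146 ] 15.62865335320904
15.9333 [597.67881147 -70.89486756  98.12180679] [-0.18684191  0.42627286  0.50232876] 15.506915231225443
65.69155362680803 28.957362666151244
```

View pics/side5.png

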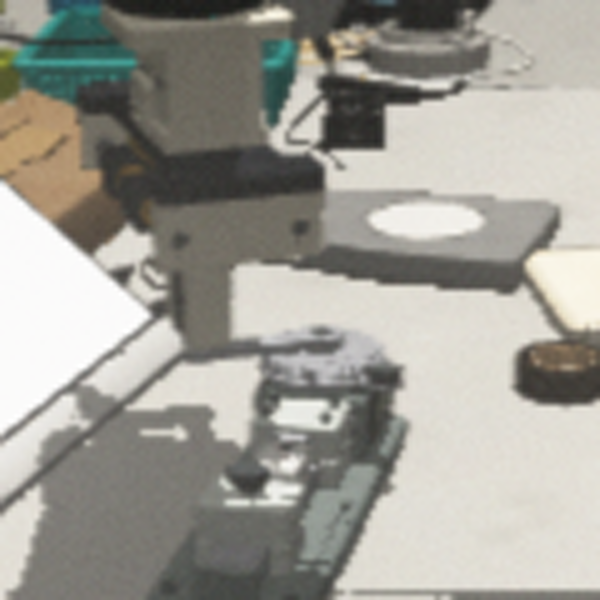

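```bash
cat >> h.py <<'E'
AX=np.array([540.2,-102.7]); R0=65.3; TH0=np.radians(28.96)
def step(turn,speed=15,n=5):
    from cell import move_straight,sense,dwell
    th=TH0-turn; p=AX+R0*np.array([np.cos(th),np.sin(th)])
    move_straight([*p,98],ori(np.degrees(th)-90),max_speed=speed)
    F=[]
    for i in range(n):
        s=sense();F.append(s["wrist_force"]); dwell(0.02)
    F=np.mean(F,0); d=s["ee_pos"][:2]-AX; a=np.arctan2(d[1],d[0])
    ft=-F[:2]@np.array([np.sin(th),-np.cos(th)]); fr=F[:2]@np.array([np.cos(th),np.sin(th)])
    print(f"t {s['time_s']:.2f} cmd {turn:.3f} act {TH0-a:.3f} r {np.hypot(*d):.2f} ft {ft:.2f} fr {fr:.2f} fz {F[2]:.2f} gap {s['finger_gap']:.2f}",flush=True)
    return ft,fr,TH0-a
E
python3 - <<'E'
from h import *
import numpy as np
for T in np.arange(0.05,0.56,0.05):
    ft,fr,a=step(T)
    if ft>2.5 or abs(fr)>8: break
E
```

```text
t 16.48 cmd 0.050 act 0.051 r 65.63 ft 0.15 fr 0.96 fz 1.56 gap 15.60
t 16.93 cmd 0.100 act 0.101 r 65.56 ft 0.06 fr 1.62 fz 2.09 gap 15.60
t 17.38 cmd 0.150 act 0.151 r 65.53 ft 0.36 fr 2.32 fz 2.55 gap 15.70
t 17.82 cmd 0.200 act 0.200 r 65.46 ft -0.10 fr 2.58 fz 2.94 gap 16.10
t 18.27 cmd 0.250 act 0.251 r 65.49 ft -0.04 fr 3.09 fz 3.65 gap 15.91
t 18.73 cmd 0.300 act 0.300 r 65.44 ft 0.20 fr 3.59 fz 3.86 gap 15.79
t 19.18 cmd 0.350 act 0.350 r 65.40 ft 0.18 fr 3.20 fz 4.36 gap 15.64
t 19.62 cmd 0.400 act 0.400 r 65.37 ft 0.14 fr 2.97 fz 4.73 gap 15.97
t 20.07 cmd 0.450 act 0.452 r 65.32 ft 0.21 fr 3.38 fz 4.96 gap 15.54
t 20.52 cmd 0.500 act 0.502 r 65.29 ft 0.64 fr 3.37 fz 4.96 gap 15.55
t 20.98 cmd 0.550 act 0.553 r 65.27 ft 0.11 fr 2.90 fz 5.27 gap 15.85
```

Run:
```python
from h import *
for T in np.arange(0.575,1.0,0.025):
    ft,fr,a=step(T,n=6)
    if ft>1.2 or abs(fr)>9: break
```

```text
t 21.33 cmd 0.575 act 0.577 r 65.27 ft 0.07 fr 2.91 fz 5.20 gap 15.71
t 21.69 cmd 0.600 act 0.603 r 65.22 ft -0.00 fr 3.23 fz 5.27 gap 15.41
t 22.05 cmd 0.625 act 0.628 r 65.18 ft -0.29 fr 3.23 fz 5.10 gap 15.98
t 22.41 cmd 0.650 act 0.653 r 65.17 ft -0.02 fr 2.60 fz 5.52 gap 15.90
t 22.77 cmd 0.675 act 0.679 r 65.16 ft -0.35 fr 2.33 fz 5.15 gap 15.59
t 23.12 cmd 0.700 act 0.704 r 65.15 ft -0.23 fr 2.91 fz 5.57 gap 15.90
t 23.48 cmd 0.725 act 0.728 r 65.11 ft 0.63 fr 2.34 fz 5.52 gap 15.71
t 23.84 cmd 0.750 act 0.753 r 65.08 ft 0.53 fr 2.29 fz 5.79 gap 15.57
t 24.20 cmd 0.775 act 0.778 r 65.06 ft 0.86 fr 2.03 fz 5.41 gap 15.73
t 24.56 cmd 0.800 act 0.803 r 65.02 ft 0.96 fr 2.24 fz 5.59 gap 15.77
t 24.92 cmd 0.825 act 0.828 r 65.03 ft 1.31 fr 2.02 fz 5.91 gap 15.62
```

Run:
```python
from h import *
mx=0
for T in np.arange(0.85,1.30,0.025):
    ft,fr,a=step(T,n=6)
    mx=max(mx,ft)
    if (mx>3 and ft<mx-2) or abs(fr)>9: break
```

```text
t 25.27 cmd 0.850 act 0.853 r 65.00 ft 1.37 fr 1.69 fz 6.07 gap 15.59
t 25.63 cmd 0.875 act 0.877 r 64.99 ft 1.68 fr 1.76 fz 6.06 gap 15.76
t 25.99 cmd 0.900 act 0.902 r 64.97 ft 1.53 fr 1.54 fz 5.80 gap 15.91
t 26.35 cmd 0.925 act 0.926 r 64.95 ft 2.05 fr 1.51 fz 5.74 gap 15.64
t 26.71 cmd 0.950 act 0.950 r 64.91 ft 2.17 fr 0.96 fz 5.83 gap 15.40
t 27.07 cmd 0.975 act 0.975 r 64.89 ft 2.52 fr 0.77 fz 5.94 gap 15.75
t 27.43 cmd 1.000 act 0.999 r 64.90 ft 2.59 fr 0.75 fz 5.65 gap 15.70
t 27.78 cmd 1.025 act 1.023 r 64.85 ft 2.90 fr 0.73 fz 6.13 gap 15.67
t 28.14 cmd 1.050 act 1.047 r 64.87 ft 3.32 fr 0.54 fz 5.47 gap 15.51
t 28.50 cmd 1.075 act 1.071 r 64.85 ft 4.06 fr -0.16 fz 6.04 gap 15.69
t 28.86 cmd 1.100 act 1.095 r 64.81 ft 4.19 fr -0.09 fz 5.73 gap 15.82
t 29.22 cmd 1.125 act 1.119 r 64.80 ft 4.11 fr 0.44 fz 5.68 gap 15.71
t 29.57 cmd 1.150 act 1.160 r 64.57 ft 0.79 fr 0.42 fz 6.88 gap 15.73
```

Run:
```python
from h import *
mx=0
for T in np.arange(1.18,1.75,0.03):
    ft,fr,a=step(T,n=5)
    mx=max(mx,ft)
    if (mx>3 and ft<mx-2) or abs(fr)>9: break
```

```text
t 29.94 cmd 1.180 act 1.191 r 64.54 ft 0.29 fr -0.19 fz 6.91 gap 15.72
t 30.31 cmd 1.210 act 1.221 r 64.50 ft 0.95 fr -0.56 fz 6.87 gap 15.45
t 30.68 cmd 1.240 act 1.251 r 64.50 ft 1.45 fr -0.80 fz 7.05 gap 15.66
t 31.04 cmd 1.270 act 1.281 r 64.46 ft 1.33 fr -1.53 fz 7.19 gap 15.64
t 31.41 cmd 1.300 act 1.310 r 64.45 ft 1.61 fr -1.11 fz 7.13 gap 15.82
t 31.77 cmd 1.330 act 1.339 r 64.42 ft 1.72 fr -1.29 fz 6.91 gap 15.78
t 32.14 cmd 1.360 act 1.368 r 64.42 ft 1.94 fr -1.66 fz 6.89 gap 15.52
t 32.51 cmd 1.390 act 1.397 r 64.40 ft 2.42 fr -2.07 fz 6.83 gap 15.42
t 32.88 cmd 1.420 act 1.426 r 64.40 ft 2.79 fr -2.04 fz 6.70 gap 15.86
t 33.24 cmd 1.450 act 1.455 r 64.38 ft 2.57 fr -2.62 fz 6.79 gap 15.91
t 33.61 cmd 1.480 act 1.483 r 64.33 ft 3.55 fr -2.82 fz 6.26 gap 15.40
t 33.98 cmd 1.510 act 1.511 r 64.32 ft 3.98 fr -3.28 fz 6.23 gap 15.89
t 34.34 cmd 1.540 act 1.539 r 64.29 ft 4.16 fr -3.75 fz 6.37 gap 15.51
t 34.71 cmd 1.570 act 1.568 r 64.29 ft 4.39 fr -4.11 fz 5.97 gap 15.59
t 35.08 cmd 1.600 act 1.616 r 64.14 ft 0.80 fr -3.79 fz 7.52 gap 15.44
```

Run:
```python
from h import *
mx=0
for T in np.arange(1.63,2.10,0.03):
    ft,fr,a=step(T,n=5)
    mx=max(mx,ft)
    if (mx>3 and ft<mx-2) or abs(fr)>10: break
```

```text
t 35.44 cmd 1.630 act 1.648 r 64.13 ft 0.81 fr -4.31 fz 8.02 gap 15.64
t 35.81 cmd 1.660 act 1.677 r 64.13 ft 1.06 fr -4.47 fz 7.75 gap 15.42
t 36.17 cmd 1.690 act 1.705 r 64.10 ft 1.34 fr -4.99 fz 7.43 gap 15.89
t 36.54 cmd 1.720 act 1.735 r 64.08 ft 1.13 fr -5.44 fz 6.95 gap 15.68
t 36.91 cmd 1.750 act 1.764 r 64.05 ft 1.67 fr -5.50 fz 6.74 gap 15.84
t 37.27 cmd 1.780 act 1.792 r 64.06 ft 1.88 fr -5.92 fz 6.89 gap 15.71
t 37.64 cmd 1.810 act 1.821 r 64.05 ft 1.65 fr -6.38 fz 6.77 gap 15.55
t 38.01 cmd 1.840 act 1.849 r 64.00 ft 2.27 fr -6.98 fz 6.15 gap 15.76
t 38.38 cmd 1.870 act 1.876 r 64.01 ft 2.51 fr -6.66 fz 5.84 gap 15.66
t 38.74 cmd 1.900 act 1.905 r 64.01 ft 2.87 fr -7.15 fz 5.51 gap 15.83
t 39.11 cmd 1.930 act 1.932 r 64.01 ft 3.34 fr -7.28 fz 5.13 gap 15.48
t 39.48 cmd 1.960 act 1.959 r 63.96 ft 4.14 fr -6.90 fz 4.41 gap 15.68
t 39.84 cmd 1.990 act 1.986 r 63.94 ft 4.18 fr -7.79 fz 3.90 gap 16.04
t 40.21 cmd 2.020 act 2.015 r 63.93 ft 3.97 fr -7.45 fz 3.48 gap 15.70
t 40.58 cmd 2.050 act 2.062 r 64.02 ft 1.60 fr -7.87 fz 6.18 gap 15.70
```

Run:
```python
from h import *
from cell import *
for T in np.arange(2.08,2.235,0.03):
    ft,fr,a=step(T,n=5)
dwell(0.3)
step(2.23,n=15)
for n in("side","top"):
    c=camera(n); np.savez(f"{n}6.npz",**c)
    b=(220,360,110,230) if n=="side" else (270,400,140,240)
    cv2.imwrite(f"pics/{n}6.png",cv2.resize(c["color"][b[2]:b[3],b[0]:b[1]],None,fx=5,fy=5,interpolation=cv2.INTER_CUBIC))
```

```text
t 40.94 cmd 2.080 act 2.094 r 64.02 ft 0.67 fr -8.24 fz 5.58 gap 15.48
t 41.31 cmd 2.110 act 2.122 r 63.98 ft 1.14 fr -8.80 fz 5.57 gap 15.61
t 41.67 cmd 2.140 act 2.150 r 63.96 ft 1.14 fr -8.46 fz 5.31 gap 15.55
t 42.04 cmd 2.170 act 2.178 r 63.92 ft 1.54 fr -9.38 fz 4.78 gap 15.97
t 42.41 cmd 2.200 act 2.207 r 63.92 ft 1.35 fr -9.25 fz 4.65 gap 15.52
t 42.77 cmd 2.230 act 2.235 r 63.89 ft 1.77 fr -8.91 fz 4.20 gap 15.90
t 43.58 cmd 2.230 act 2.234 r 63.87 ft 2.06 fr -9.41 fz 4.12 gap 15.25
```

View pics/side6.png

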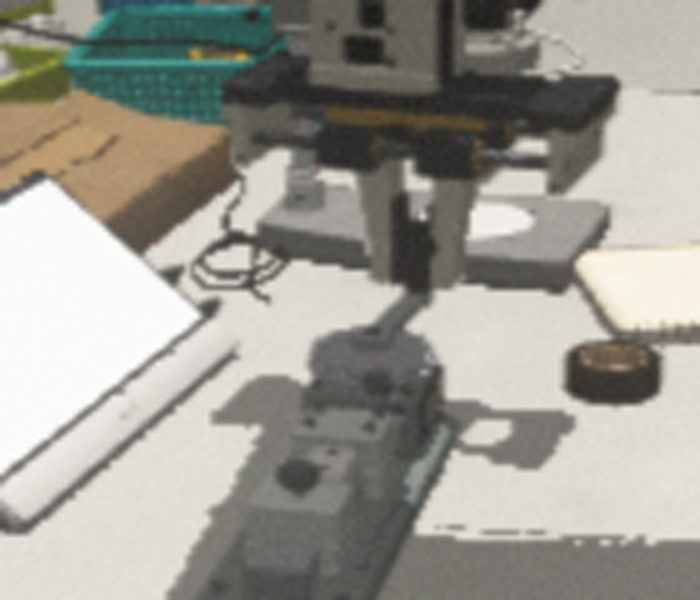

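View pics/top6.png

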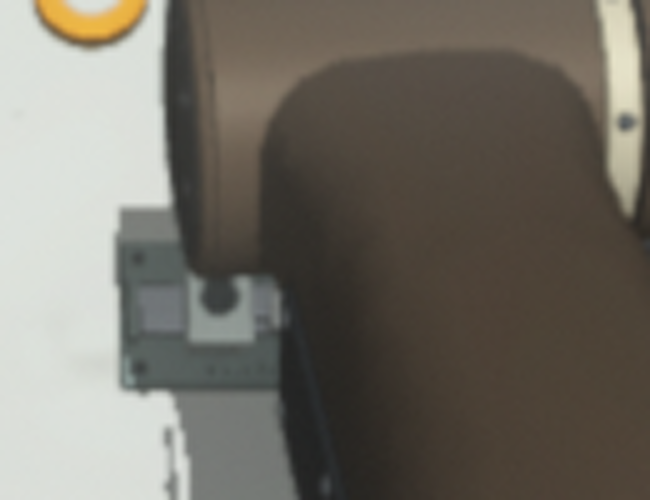

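Run:
```python
from cell import *
s=sense();print(s["time_s"],s["ee_pos"],s["wrist_force"],s["joint_velocities"].round(4))
job_done()
s=sense();print(s["time_s"],s["ee_pos"],s["wrist_force"])
```

```text
43.6917 [ 530.15722992 -165.79702486   97.61415124] [2.9892598  9.75195242 4.57666424] [ 0.0018 -0.0011 -0.0002 -0.0004 -0.0008  0.0013]
the job is handed in; nothing more can be done
the job is handed in; nothing more can be done
```

I gauged the block and handed the job in at 43.7 s of the 72 s allowed. The system reports no verdict, so the result rests on my own checks.

- **Block:** I took the leftmost of the three drilled blocks, the one on the mat. I laid it on the rail and let go. A picture after release showed it lengthwise on the rail, with a gap at both the jaw and the anvil.
- **Seating:** I gripped the crank by its upright handle and turned it clockwise. The push needed began to rise at about 0.72 rad of turn, where the jaw met the block.
- **Clicks:** I felt exactly three, as drops in force from about 4.2 N at roughly 1.13, 1.58 and 2.03 rad of turn. This matches the ratchet's given click spacing.
- **Final hold:** The crank stands at about 2.23 rad of turn, which is about 1.51 rad of slip. The handle is still gripped, the arm is practically still, and the forward push is about 2 N.

**Limits of the checks:**
- A sideways force of about 9 N built up across the handle, because my estimate of the crank axis was 1–2 mm off. It is well under the limits given.
- The arm hid the nipped block in both final views. That the block is still flat and straight is inferred from the forces and the earlier picture, not seen directly.
- I saw no contact with other things on the bench, but I did not measure their positions again at the end.

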